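# Shut the tagged water valve in the analyser's valve box

## Task

The analyser's water line has to be isolated: with the fingertips, push the cover of the low valve box by its bar, along its track and all the way open to its stop; let it slide, do not lift it or tip it up. Then push round the handle of the valve that carries the round tag until it is fully shut, crosswise to its pipe against its stop. Leave the cover open, and leave the other two handles and everything standing around as they are.

Things in the scene. Friction and masses are not known exactly. Their poses are not given: they have to be found in the camera images.
- valve_box: low cream valve box fixed to the bench, 206 mm (its x) by 600 mm (its y, length) by 100 mm high; origin at the centre of its underside, -x side towards the robot. Over its whole length runs a track: ledges 90 mm up along both long walls, on which the cover slides along y, with guide lips and end stops to 100 mm up. The half at -y is a closed filter bay, its deck 84 mm up
- valve_bay (a point): centre of the open-topped valve bay in the box's +y half, at ledge height 90 mm. Inside 170 mm (x) by 277 mm (y), floor 84 mm down. Three pipes run along x; three valve stems stand upright 30 mm to the box's +x of this point, 76 mm apart along y; the tagged valve may be any of the three. Pipes and valve bodies reach 52 mm above the bench: fingertips at 60 mm clear them
- cover: loose aluminium sliding cover, 188 mm (x) by 296 mm (y), 5 mm thick; origin at the centre of its underside, 90 mm above the bench; axes parallel to the box's. About 0.7 kg, 1.5 mm play each side in the track, slides with 3 to 6 N, stays where it is left. Box-frame y of the origin: +132 to +145 mm shut at the start; -146 mm fully open, at the stop over the filter bay
- cover_bar (a point): centre of the black bar pull that stands across the middle of the cover, right above the cover's origin: 110 mm long along the cover's x, 14 mm thick along its y, from the cover's top (95 mm above the bench) to 120 mm above the bench; this point is 107.5 mm above the bench
- tagged_stem (a point): stem axis of the tagged valve, 67 mm above the bench (mid-height of its handle), axes parallel to the box's. Its handle turns about this vertical line. The only valve with a round tag: a plain metal disc 38 mm across, lying flat on the handle's hub, 76 to 78 mm above the bench, with a nut on it to 83 mm. Hidden by the shut cover
- tagged_grip (a point): middle of the black sleeve of the tagged valve's handle: 40 mm from the stem axis, half-way up the sleeve (58 to 76 mm above the bench). The sleeve is 14 mm wide and runs from 12 to 58 mm from the stem axis; its own +x axis points along the handle from the grip to the stem
- tagged_handle (a joint): angle of the tagged valve's handle, rad: 0 = open, along its pipe, pointing to the box's -x; turns clockwise seen from above; pi/2 = shut, crosswise, pointing to the box's +y, at a hard stop. Starts at 0 to 0.25. Stays where it is left; about 5 N at the grip turns it
- plain1_grip (a point): middle of the black sleeve of one of the two handles without a tag (number 1): 40 mm from the stem axis, half-way up the sleeve (58 to 76 mm above the bench). The sleeve is 14 mm wide and runs from 12 to 58 mm from the stem axis; its own +x axis points along the handle from the grip to the stem
- plain1_handle (a joint): angle of handle without tag number 1, rad: 0 = open, along its pipe, pointing to the box's -x; turns clockwise seen from above; pi/2 = shut, crosswise, pointing to the box's +y, at a hard stop. Starts at 0 to 0.15 and is to stay as it is; it turns as easily as the tagged one
- plain2_grip (a point): middle of the black sleeve of one of the two handles without a tag (number 2): 40 mm from the stem axis, half-way up the sleeve (58 to 76 mm above the bench). The sleeve is 14 mm wide and runs from 12 to 58 mm from the stem axis; its own +x axis points along the handle from the grip to the stem
- plain2_handle (a joint): angle of handle without tag number 2, rad: 0 = open, along its pipe, pointing to the box's -x; turns clockwise seen from above; pi/2 = shut, crosswise, pointing to the box's +y, at a hard stop. Starts at 0 to 0.15 and is to stay as it is; it turns as easily as the tagged one
- tube_rack_mid (a point): white tube rack, 75 by 160 mm, with a few red-capped tubes reaching 96 mm up, off the valve-bay end of the box. Loose bystander; the point lies on its vertical centre line, half-way up or near it
- sanitiser_mid (a point): white pump bottle, 68 mm across, 189 mm tall, off the filter-bay end of the box. Loose bystander; the point lies on its vertical centre line, half-way up or near it
- reagent_mid (a point): amber bottle, 60 mm across, 135 mm tall, behind the filter bay. Loose bystander; the point lies on its vertical centre line, half-way up or near it
- wrench_mid (a point): steel wrench, 160 mm long, lying flat behind the valve bay. Loose bystander; the point lies on its vertical centre line, half-way up or near it
- fitting_mid (a point): spare brass hose fitting, 22 mm across, 26 mm tall, standing on the floor of the valve bay near its front wall (its top 33 mm above the bench). Loose bystander; the point lies on its vertical centre line, half-way up or near it
- kit_carton_mid (a point): test-kit carton, white with a dark blue band, 100 by 170 mm, 70 mm tall, behind the box. Loose bystander; the point lies on its vertical centre line, half-way up or near it

How it is judged:
On the way, in this order (a step that is already met when the one before it is completed fails the run):
1. the cover is slid fully open while the tagged handle is still open (y of cover_bar in the frame of valve_box below -0.131 m and value of joint tagged_handle below 0.6 rad), for 0.2 s.
2. the tagged handle is pushed fully shut (value of joint tagged_handle above 1.48 rad and y of cover_bar in the frame of valve_box below -0.131 m), for 0.2 s.
At the end, for the whole second after the job is handed in: The tagged handle is shut, within 5 degrees of its stop (over 1.48 rad), and at rest; the cover lies flat in its track, within 15 mm of fully open; the two other handles are still open (under 0.3 rad) (all of step 2 and value of joint each of plain1_handle, plain2_handle below 0.3 rad and height (world z) of cover_bar below 0.115 m and angle between cover_bar's own z axis and vertical below 0.05 rad and velocity of joint tagged_handle below 0.05 rad/s); the robot touches nothing.
It fails at once if the cover is lifted by over 12 mm or tipped by over 0.12 rad (height (world z) of cover_bar above 0.12 m or angle between cover_bar's own z axis and vertical above 0.12 rad).
It fails at once if a handle without a tag is turned (beyond 0.35 rad) (value of joint any of plain1_handle, plain2_handle above 0.35 rad).
It fails at once if a bystander is moved, lifted or knocked over (its centre displaced by over 30 mm) (distance of any of tube_rack_mid, sanitiser_mid, reagent_mid, wrench_mid, fitting_mid, kit_carton_mid from where it was at the start of the episode above 0.03 m).
It also fails if it takes over 51 s, if anything falls off the work surface, if the arm or the gripper's body presses on something with over 40 N, if the wrist force passes 120 N, or if a joint passes its speed limit or range.

## Robot

A 7-joint arm with a two-finger parallel gripper is mounted at the origin on the work surface. World frame = base frame: x ahead of the robot, y to its left, z up, the work surface at z = 0. Lengths are in m, angles in rad, forces in N, time in s.
With the tool pointing down it reaches from about 0.35 to 0.9 m from the base axis. Payload 8.1 kg.
Tool frame: the origin (TCP) lies at the very end of the fingers, on their centre line; the grasp point (between the pads) lies 19 mm behind it; z points along the fingers, y is the line along which they close (so a half turn about z gives the same grasp; the last joint's range is limited). The gripper opens to 92 mm and grips with 3 to 60 N. Pads are 19 mm wide; open, the fingers measure 130 mm over their backs; the gripper's body (75 mm by 190 mm) begins 47 mm behind the grasp point.
Start: joints at [-1.357, 0.434, 0.025, 1.573, -0.012, 1.134, -0.075], TCP at [0.195, 0.594, 0.201] pointing down, gripper open.
Joint ranges: [-2.62, 2.62], [-0.44, 2.09], [-1.27, 1.32], [0.08, 2.57], [-1.32, 4.46], [0.12, 2], [-2.74, 2.74]. Speed limits (rad/s): [2.22, 2.22, 3.01, 3.01, 3.14, 3.14, 3.14].

## Interface

Orientations are given as a unit quaternion [w, x, y, z].
In Python, from plant import move_pose, move_straight, goto_joints, gripper_to, sleep, solve_ik, read_state, camera, Unreachable, sign_off, find_in, silhouettes, landmark_of gives the robot as it stands. The module is installed in compiled form; this text tells all that it offers. Calls block until the motion is done:
- move_pose(position, orientation): joint-space move of the TCP to a pose.
- move_straight(position, rotation=None, feed=0.15, f_stop=None): straight line of the TCP; rotation=None keeps the orientation; feed is the mean speed in m/s. With f_stop (N) it stops when the force on the tool has changed by that much, and returns True; else False.
- goto_joints(angles): joint-space move.
- gripper_to(opening, squeeze=None): finger opening in m; squeeze is the grip in N (None keeps the last); returns when the fingers have stopped.
- sleep(seconds).
- solve_ik(position, orientation): joint angles nearest the present ones, or None.
- read_state(): the state.
- camera(name): name is "side" or "top"; returns a dict with "frame" (400x640x3 uint8, red, green, blue), "vfov" (degrees; the focal length in pixels is half the picture's height over the tangent of half this angle, whatever the lens; pixels are square), "cx", "cy" (the principal point, pixels), "R" (3x3) and "t" (3): a world point X has camera coordinates R X + t. Camera axes: x right, y down, z forward; pixel columns grow to the right and rows downward; lengths in m; the calibration is good to about 2 mm. A picture is of the moment at which its call begins. There is no depth.
A pose or a line that the arm cannot do raises Unreachable and nothing moves.
- sign_off(): hands the job in; it is judged then, once.
Trained networks look in a picture, given as the dict that the camera call returned (one of the last four; its "shot" number tells which), for a name from the list of things; names that differ only in an ending like _2 or _b are one class to them, and where a whole thing is asked for, a point or a joint stands for the part that bears it (a point fixed in the world has none). Each returns a list of dicts, best first, with "conf" (0 to 1); they miss things now and then, are a little off and sometimes report something else, mostly with a low value. They report only what shows in the picture. A call takes as long as a camera call.
- find_in(picture, target): "position" ([x, y, z] in m, in world coordinates, good to about 4 mm: the middle of the surface that is visible of it).
- silhouettes(picture, target): "pixels" (400x640 bool, what is visible of it).
- landmark_of(picture, target): "position" ([x, y, z] in m, in world coordinates, good to about 4 mm: a listed point, or the origin of a listed thing).
The state is a dict: "clock": time; "qpos": joint angles; "qd": joint speeds; "tau": joint torques, N m; "eef_pos": TCP position; "tool_rot": TCP orientation; "force": force on the tool from outside, world axes, zero at the start; "moment": the same for the moment, N m; "opening": finger opening in m; "grip_force": force on a finger pad.
Only numpy, scipy, OpenCV 4.12 (cv2) and the standard library are available. Lean on these libraries where they do the work, as an engineer would, in place of code of your own. Each camera call takes 0.05 s, during which the arm holds its last target. There are 200 camera calls.

## Working session

There is one attempt and no reset: what is moved stays moved. The work goes in short steps, each a Python script; the robot and the scene stay as the last script left them, time stands still between calls to the robot, and variables do not carry over. Pictures are saved under pics/ and viewed, at most 10 in all, crops included, and the job is handed in when it is done.

```bash
mkdir -p pics; python3 - <<'E'
from plant import *
import cv2, numpy as np
s=read_state(); print(s['clock'],np.round(s['eef_pos'],3),np.round(s['tool_rot'],3))
ims=[]
for n in("top","side"):
    p=camera(n); cv2.imwrite(f'pics/{n}0.png',p['frame'][:,:,::-1])
    C=-p['R'].T@p['t']; print(n,C.round(3),p['vfov'])
    for t in("valve_box","valve_bay","cover","cover_bar","tube_rack_mid","sanitiser_mid","reagent_mid","wrench_mid","kit_carton_mid"):
        print(t,[(np.round(d['position'],3).tolist(),round(d['conf'],2)) for d in landmark_of(p,t)[:2]])
print(read_state()['clock'])
E
```

```text
0.0 [0.195 0.593 0.2  ] [-0.     0.158  0.987 -0.001]
top [ 0.447 -0.03   1.361] 51.08611648552004
valve_box [([0.562, 0.016, 0.001], 0.7)]
valve_bay []
cover [([0.576, 0.156, 0.089], 0.92)]
cover_bar [([0.576, 0.158, 0.11], 0.88)]
tube_rack_mid [([0.608, 0.363, 0.034], 0.85)]
sanitiser_mid [([0.571, -0.337, 0.079], 0.85)]
reagent_mid [([0.684, -0.203, 0.063], 0.57)]
wrench_mid [([0.573, 0.149, 0.091], 0.24)]
kit_carton_mid [([0.715, -0.06, 0.035], 0.69)]
side [ 0.058 -0.842  1.265] 43.058773027789954
valve_box [([0.565, 0.006, -0.003], 0.59), ([0.724, -0.06, 0.034], 0.21)]
valve_bay []
cover [([0.574, 0.15, 0.09], 0.7)]
cover_bar [([0.571, 0.153, 0.107], 0.91)]
tube_rack_mid [([0.605, 0.363, 0.029], 0.73)]
sanitiser_mid [([0.571, -0.341, 0.08], 0.76), ([0.745, 0.135, 0.007], 0.47)]
reagent_mid [([0.683, -0.205, 0.065], 0.73)]
wrench_mid [([0.748, 0.134, 0.005], 0.45)]
kit_carton_mid [([0.722, -0.06, 0.033], 0.91), ([0.566, 0.006, -0.001], 0.74)]
1.0
```

View pics/top0.png

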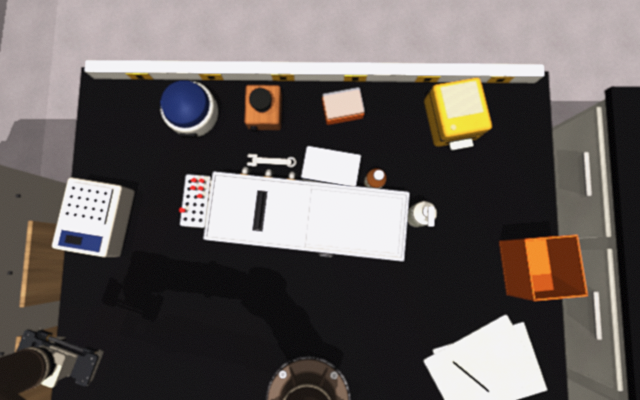

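View pics/side0.png

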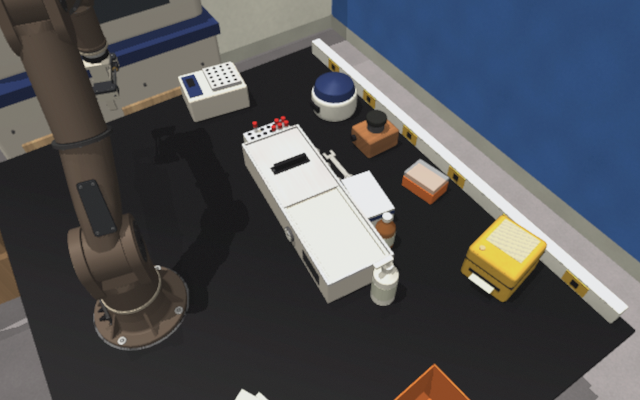

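The top view shows the box with its left (+y) end at about (209,206) and its right end at about (407,225). The bar is at (260,210), the rack at (194,200), the bottle at (424,213) and the wrench at (271,161). The side view agrees: the cover is shut and the way to the bar is free. Next I'll fit the box pose from its silhouette and move beside the bar.

```bash
cat > h.py <<'E'
from plant import *
import numpy as np, cv2, json
from scipy.spatial.transform import Rotation as Ro
def plane(p,uv,z):
    uv=np.asarray(uv,float).reshape(-1,2); f=200/np.tan(np.radians(p['vfov'])/2)
    d=np.c_[(uv[:,0]-p['cx'])/f,(uv[:,1]-p['cy'])/f,np.ones(len(uv))]@p['R']
    C=-p['R'].T@p['t']; return (C+d*((z-C[2])/d[:,2])[:,None])[:,:2]
def quat(yaw,sign=1):   # tool down, tool y along +-box x
    y=sign*np.array([np.cos(yaw),np.sin(yaw),0]); z=np.array([0,0,-1.])
    return np.roll(Ro.from_matrix(np.c_[np.cross(y,z),y,z]).as_quat(),1)
try:
    B=json.load(open('box.json')); o=np.array(B['o']); yaw=B['yaw']
    ex=np.array([np.cos(yaw),np.sin(yaw)]); ey=np.array([-ex[1],ex[0]])
    def W(bx,by,z): return np.r_[o+bx*ex+by*ey,z]
    def toB(P): d=np.asarray(P)[:2]-o; return np.array([d@ex,d@ey])
except FileNotFoundError: pass
def st(l=''): 
    s=read_state(); print(l,round(s['clock'],2),np.round(s['eef_pos'],4),'F',np.round(s['force'],1),'q',np.round(s['qpos'],2))
E
python3 - <<'E'
from h import *
p=camera("top"); m=np.zeros((400,640),bool)
for t in("valve_box","cover"):
    r=silhouettes(p,t); print(t,[(round(d['conf'],2),int(d['pixels'].sum())) for d in r[:2]]); m|=r[0]['pixels']
n,l,s,_=cv2.connectedComponentsWithStats(m.astype(np.uint8)); k=1+s[1:,4].argmax()
uv=np.argwhere(l==k)[:,::-1]
(c,sz,a)=cv2.minAreaRect(plane(p,uv,0.1).astype(np.float32)*1000); print(c,sz,a)
b=cv2.boxPoints((c,sz,a)); e=[b[1]-b[0],b[2]-b[1]]; e=max(e,key=np.linalg.norm); e=e*np.sign(e[1])
yaw=np.arctan2(-e[0],e[1]); json.dump(dict(o=[c[0]/1000,c[1]/1000],yaw=float(yaw)),open('box.json','w'))
from importlib import reload; import h; reload(h)
bar=landmark_of(p,"cover_bar")[0]['position']; print('yaw',yaw,'bar box',h.toB(bar))
s=silhouettes(p,"cover_bar")
for d in s[:1]: print(d['conf'],d['pixels'].sum())
for sg in(1,-1):
    for P in (h.W(0,.18,.2),h.W(0,.18,.1),h.W(0,-.13,.1),h.W(0,.1,.06),h.W(0,.2,.06)): 
        q=solve_ik(P,quat(yaw,sg)); print(sg,None if q is None else np.round(q,2))
E
```

```text
valve_box [(0.87, 7945)]
cover [(0.79, 6003)]
(570.9105834960938, 8.5250244140625) (607.3912963867188, 242.5515594482422) 82.92530059814453
yaw -0.12347679 bar box [-0.01251882  0.14544044]
0.88 6033
1 [-0.78  0.47  0.58  1.62 -0.28  1.14 -0.26]
1 [-0.77  0.57  0.56  1.73 -0.36  0.95 -0.18]
1 [-0.46  0.56  0.85  1.88 -0.52  0.94  0.52]
1 [-0.68  0.59  0.59  1.84 -0.43  0.84  0.01]
1 [-0.76  0.62  0.51  1.74 -0.38  0.88 -0.2 ]
-1 [-0.32  0.44 -0.1   1.57  0.05  1.13  2.58]
-1 [-0.27  0.53 -0.17  1.68  0.11  0.93  2.53]
-1 [-0.6   0.71  1.15  1.89 -0.75  1.06 -2.4 ]
-1 [-0.17  0.54 -0.15  1.8   0.1   0.81  2.65]
-1 [-0.28  0.59 -0.21  1.69  0.15  0.87  2.47]
```

The rectangle is 242 mm wide instead of 206, so pipe stubs and knobs are getting into it. I'll fit the long edges robustly instead.

```bash
python3 - <<'E'
from h import *
p=camera("top"); m=np.zeros((400,640),np.uint8)
for t in("valve_box","cover"): m|=silhouettes(p,t)[0]['pixels'].astype(np.uint8)
g=cv2.cvtColor(p['frame'],cv2.COLOR_RGB2GRAY)
m=cv2.morphologyEx(m,cv2.MORPH_CLOSE,np.ones((15,15))); m=cv2.morphologyEx(m,cv2.MORPH_OPEN,np.ones((31,31)))
def edge(P,along):  # robust line, returns slope, intercept
    k=np.ones(len(P),bool)
    for _ in range(6):
        f=np.polyfit(P[k,along],P[k,1-along],1); r=P[:,1-along]-np.polyval(f,P[:,along]); k=abs(r)<max(.003,1.5*np.median(abs(r[k])))
    return f
cols=np.where(m.any(0))[0]; cols=cols[8:-8]
f=[]
for w in(0,1):
    rows=[np.where(m[:,c])[0][[0,-1]][w]+(-.5 if w==0 else .5) for c in cols]
    f.append(edge(plane(p,np.c_[cols,rows],.1),1))
print('long edges',f)
rows=np.where(m.any(1))[0]; rows=np.array([r for r in rows if m[r].sum()>150]); rows=rows[6:-6]; g2=[]
for w in(0,1):
    cc=[np.where(m[r])[0][[0,-1]][w]+(-.5 if w==0 else .5) for r in rows]
    g2.append(edge(plane(p,np.c_[cc,rows],.1),0))
print('ends',g2)
yaw=-np.arctan((f[0][0]+f[1][0])/2); ex=np.array([np.cos(yaw),np.sin(yaw)]); ey=np.array([-ex[1],ex[0]])
# mid line intersections
sx=np.mean(f,0); sy=np.mean(g2,0)
y=(sy[0]*sx[1]+sy[1])/(1-sy[0]*sx[0]); x=sx[0]*y+sx[1]
print('w',(f[0][1]-f[1][1])*np.cos(yaw),'L',(np.polyval(g2[0],x)-np.polyval(g2[1],x))*np.cos(yaw),'yaws',-np.arctan([q[0] for q in f]),np.arctan([q[0] for q in g2]))
print('o',x,y,yaw); json.dump(dict(o=[x,y],yaw=float(yaw)),open('box.json','w'))
import importlib,h; importlib.reload(h)
# dark bar by colour near network point
bar=landmark_of(p,"cover_bar")[0]['position']; print('bar net box',h.toB(bar))
F=200/np.tan(np.radians(p['vfov'])/2); c=p['R']@bar+p['t']; u,v=F*c[0]/c[2]+p['cx'],F*c[1]/c[2]+p['cy']
n,l,s,cen=cv2.connectedComponentsWithStats(((g<90)&(cv2.dilate(m,np.ones((3,3)))>0)).astype(np.uint8))
k=1+np.argmin(np.hypot(*(cen[1:]-[u,v]).T)); print('bar img',cen[k],s[k],'box',h.toB(plane(p,cen[k],.12)[0]))
B=p['frame'][140:280,170:450,::-1].copy(); cs,_=cv2.findContours(m[140:280,170:450],0,2); cv2.drawContours(B,cs,-1,(0,0,255),1)
cv2.imwrite('pics/fit.png',cv2.resize(B,None,fx=2.8,fy=2.8))
E
```

```text
long edges [array([0.0941159 , 0.66523149]), array([0.09917882, 0.45624124])]
ends [array([0.01044524, 0.3035478 ]), array([-0.06778301, -0.25424349])]
w 0.20802097318677118 L 0.5989306532334446 yaws [-0.09383948 -0.09885554] [ 0.01044486 -0.06767948]
o 0.5615629694745057 0.008552772654749356 -0.0963481171896812
bar net box [0.00168511 0.14719199]
bar img [259.31871345 210.34210526] [253 191  14  40 342] box [-0.00158564  0.1428472 ]
```

View pics/fit.png

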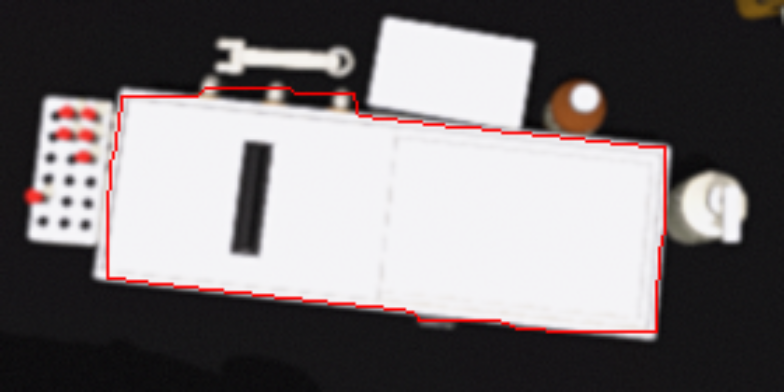

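The silhouette misses a few mm at both ends. The true corners in the crop are about (120,90), (95,280), (668,148) and (656,338). I'll use those corners and go straight to the push.

```bash
python3 - <<'E'
from h import *
import importlib,h
p=camera("top")
c=np.array([[120,90],[95,280],[656,338],[668,148]],float)/2.8+[170,140]-.3
w=plane(p,c,.1); TL,BL,BR,TR=w
L=np.linalg.norm(TL-TR),np.linalg.norm(BL-BR); Wd=np.linalg.norm(TL-BL),np.linalg.norm(TR-BR)
d=(TL-TR)+(BL-BR); yw=float(np.arctan2(-d[0],d[1])); o2=w.mean(0); print('L',L,'W',Wd,'yaw',yw,'o',o2)
yw=(yw+yaw)/2; o2=(o2+[o[0],o2[1]])/2
json.dump(dict(o=o2.tolist(),yaw=yw),open('box.json','w')); importlib.reload(h); from h import *
bar=toB(plane(p,[259.3,210.3],.12)[0]); print('bar',bar,'box',o2,yw)
q=quat(yw); y0=bar[1]+.007+.0095+.025
gripper_to(0.0)
e=read_state()['eef_pos']; move_straight([e[0],e[1],.25],feed=.3)
move_pose(W(0,y0,.22),q); st('above')
move_straight(W(0,y0,.103),feed=.12,f_stop=8); st('down')
hit=move_straight(W(0,bar[1]-.03,.103),feed=.08,f_stop=25); st('pushed%s'%hit)
p=camera("top"); cv2.imwrite('pics/top1.png',p['frame'][120:320,140:460,::-1].repeat(2,0).repeat(2,1))
r=landmark_of(p,"cover_bar"); print([(toB(d['position']),d['position'][2],d['conf']) for d in r[:1]])
E
```

```text
L (np.float64(0.6016875108765133), np.float64(0.6030434936142056)) W (np.float64(0.20862179849322207), np.float64(0.20486835416510904)) yaw -0.0912141070799472 o [0.56132569 0.01016611]
bar [-0.00083041  0.14132705] box [0.56144433 0.01016611] -0.0937811121348142
above 5.27 [0.578  0.1941 0.2199] F [-0.7  0.8  0.4] q [-0.81  0.43  0.59  1.62 -0.25  1.17 -0.26]
down 6.39 [0.5791 0.1923 0.1037] F [-0.   0.5  0.5] q [-0.77  0.54  0.53  1.76 -0.33  0.93 -0.19]
pushedFalse 7.43 [0.5719 0.1218 0.1029] F [ 0.2  0.2 -0.3] q [-0.68  0.51  0.54  1.82 -0.32  0.9  -0.08]
[]
```

View pics/top1.png

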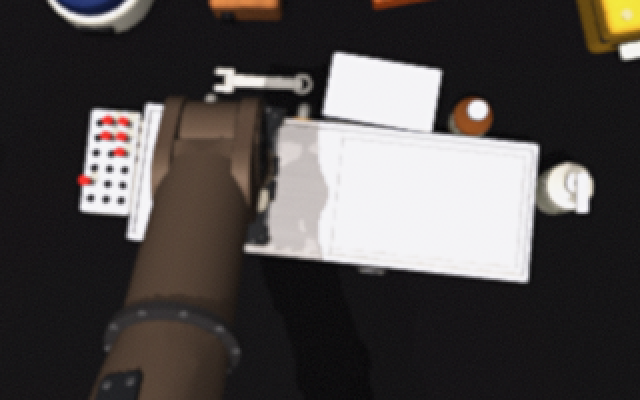

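The arm now hides the bar, so I can't check the cover in this view. There's no sign of trouble, so I'll push on to the stop, then back off and look.

```bash
python3 - <<'E'
from h import *
hit=move_straight(W(0,-.10,.103),feed=.1,f_stop=25); st('p1 %s'%hit)
if not hit:
    hit=move_straight(W(0,-.14,.103),feed=.03,f_stop=15); st('p2 %s'%hit); print(toB(read_state()['eef_pos']))
e=toB(read_state()['eef_pos'])
move_straight(W(0,e[1]+.03,.103),feed=.1); move_straight(W(0,e[1]+.03,.25),feed=.3)
move_pose(W(-.17,-.25,.3),quat(yaw)); st('away')
for n in("top","side"):
    p=camera(n)
    r=landmark_of(p,"cover_bar"); print(n,[(toB(d['position']),d['position'][2],d['conf']) for d in r[:1]])
    for t in("tagged_stem","tagged_grip","plain1_grip","plain2_grip","plain1_handle","tagged_handle","valve_bay","fitting_mid"):
        print(t,[(np.round(toB(d['position']),4).tolist(),round(d['position'][2],3),round(d['conf'],2)) for d in landmark_of(p,t)[:3]])
    cv2.imwrite(f'pics/{n}2.png',cv2.resize(p['frame'][150:280,180:380,::-1] if n=='top' else p['frame'][100:320,200:430,::-1],None,fx=3.5 if n=='top' else 2.6,fy=3.5 if n=='top' else 2.6,interpolation=cv2.INTER_CUBIC))
E
```

```text
p1 False 9.8 [ 0.5522 -0.0889  0.1029] F [-0.9  0.1  0.4] q [-0.33  0.47  0.55  1.89 -0.32  0.88  0.28]
p2 False 11.28 [ 0.5484 -0.129   0.103 ] F [-0.5 -0.5 -0.1] q [-0.26  0.48  0.56  1.88 -0.32  0.88  0.36]
[ 4.29663193e-05 -1.39728881e-01]
away 13.28 [ 0.3699 -0.2217  0.2996] F [-0.1 -0.1 -0.1] q [-0.3  -0.    0.74  1.89  0.    1.25  0.34]
top [(array([0.00455648, 0.14650435]), 0.1065, 0.58)]
tagged_stem []
tagged_grip []
plain1_grip [([0.0006, 0.1458], 0.111, 0.68)]
plain2_grip []Traceback (most recent call last):
  File "<stdin>", line 12, in <module>
ValueError: it knows: cover, cover_bar, fitting_mid, kit_carton_mid, plain1_grip, plain2_grip, reagent_mid, sanitiser_mid, tagged_grip, tagged_stem, tube_rack_mid, valve_bay, valve_box, wrench_mid
```

The cover apparently did not move, so I need to look.

```bash
python3 - <<'E'
from h import *
s=read_state(); print(s['opening'],s['tool_rot'],quat(yaw),Ro.from_quat(np.roll(s['tool_rot'],-1)).as_matrix().round(2))
a=camera("top"); b=camera("side")
A=cv2.resize(a['frame'][140:360,170:450,::-1],None,fx=1.4,fy=1.4); B=cv2.resize(b['frame'][80:380,160:440,::-1],(392,420))
cv2.imwrite('pics/both.png',np.vstack([np.hstack([cv2.copyMakeBorder(A,0,420-A.shape[0],0,0,0),B])]))
for p in(a,b):
    r=find_in(p,"cover_bar"); print([(toB(d['position']),d['position'][2],d['conf']) for d in r[:2]])
E
```

```text
0.000611288987994371 [-1.45373740e-04  7.39061131e-01  6.73638101e-01 -5.76660574e-04] [0.         0.73947404 0.67318508 0.        ] [[ 0.09  1.   -0.  ]
 [ 1.   -0.09 -0.  ]
 [-0.   -0.   -1.  ]]
[(array([0.00083281, 0.14444661]), 0.095, 0.6)]
[(array([0.04011875, 0.11760755]), 0.094, 0.83)]
```

View pics/both.png

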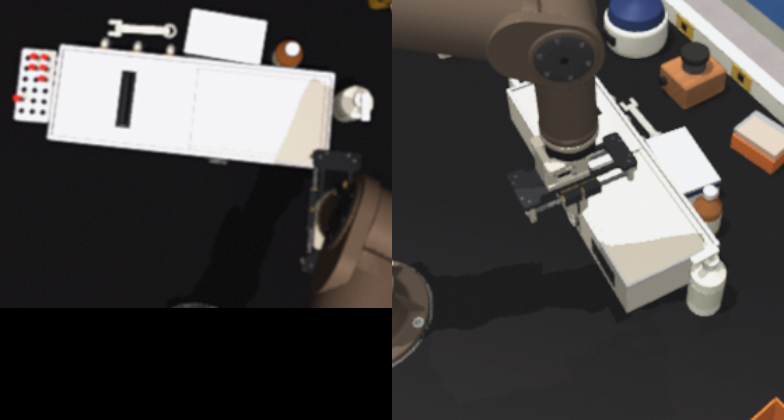

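```bash
python3 - <<'E'
from h import *
s=read_state(); e=np.array(s['eef_pos'])
out=[]
for n in("side","top"):
    p=camera(n); F=200/np.tan(np.radians(p['vfov'])/2)
    I=p['frame'][:,:,::-1].copy(); uv=[]
    for dz in(0,.019,.066):
        c=p['R']@(e+[0,0,dz])+p['t']; uv.append((F*c[0]/c[2]+p['cx'],F*c[1]/c[2]+p['cy']))
    u,v=map(int,uv[0]); C=cv2.resize(I[v-45:v+45,u-45:u+45],None,fx=4.4,fy=4.4,interpolation=cv2.INTER_CUBIC)
    for (a,b),col in zip(uv,((0,0,255),(0,255,0),(255,255,0))): cv2.circle(C,(int((a-u+45.5)*4.4),int((b-v+45.5)*4.4)),3,col,-1)
    out.append(C); print(n,np.round(uv,1))
cv2.imwrite('pics/tip.png',np.hstack(out))
E
```

```text
side [[291.4 237. ]
 [291.  232.2]
 [289.8 219.7]]
top [[396.5 286.9]
 [398.  287.5]
 [401.7 289.1]]
```

View pics/tip.png

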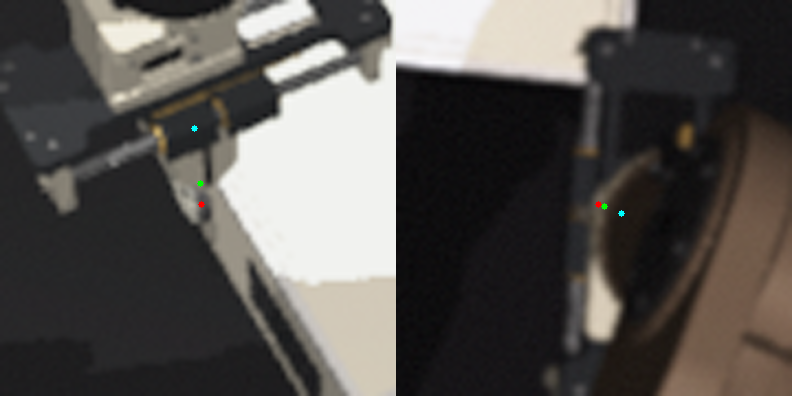

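The TCP projects onto the real fingertip, and the cover is unmoved with no contact force. So I'll probe: lower gently onto the bar, see whether contact comes at 120 mm, and take a picture there.

```bash
python3 - <<'E'
from h import *
q=quat(yaw)
move_pose(W(0,.143,.2),q); st('above')
hit=move_straight(W(0,.143,.105),feed=.06,f_stop=6); st('touch %s'%hit)
out=[]
e=np.array(read_state()['eef_pos'])
for n in("side","top"):
    p=camera(n); F=200/np.tan(np.radians(p['vfov'])/2)
    I=p['frame'][:,:,::-1].copy(); c=p['R']@e+p['t']; u,v=F*c[0]/c[2]+p['cx'],F*c[1]/c[2]+p['cy']; print(n,u,v); u,v=int(u),int(v)
    C=cv2.resize(I[v-50:v+50,u-50:u+50],None,fx=4,fy=4,interpolation=cv2.INTER_CUBIC); cv2.circle(C,(202,202),3,(0,0,255),-1); out.append(C)
    print([(toB(d['position']),d['position'][2],d['conf']) for d in landmark_of(p,"cover_bar")[:2]])
cv2.imwrite('pics/touch.png',np.hstack(out))
E
```

```text
above 15.49 [0.5752 0.1507 0.2007] F [ 0.3 -0.2  0.7] q [-0.64  0.4   0.42  1.68 -0.18  1.1  -0.27]
touch False 17.23 [0.5751 0.1526 0.1054] F [ 0.3 -0.2  0.3] q [-0.62  0.49  0.38  1.79 -0.23  0.9  -0.23]
side 289.5608089425923 162.63840307698166
[(array([-0.00165965,  0.14531703]), 0.1029, 0.76)]
top 259.45908281645774 210.38748045147995
[(array([0.0010625 , 0.14627616]), 0.1088, 0.56)]
```

View pics/touch.png

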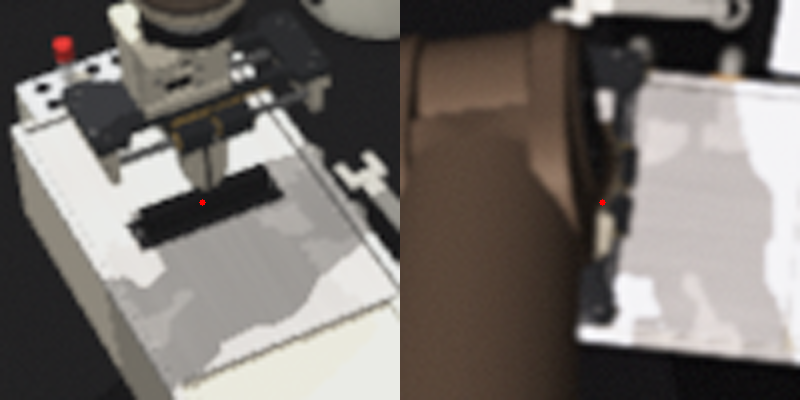

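The picture shows the fingertips at about (205,188), above the bar's top edge, while the reported TCP projects lower, at (202,202). So the real tip is some 15 mm higher than reported, and it passed over the bar. I'll feel for the bar top to get the offset.

```bash
python3 - <<'E'
from h import *
hit=move_straight(W(0,.143,.072),feed=.03,f_stop=5); st('touch %s'%hit); print(toB(read_state()['eef_pos']))
out=[]
e=np.array(read_state()['eef_pos'])
for n in("side",):
    p=camera(n); F=200/np.tan(np.radians(p['vfov'])/2)
    I=p['frame'][:,:,::-1].copy(); c=p['R']@e+p['t']; u,v=F*c[0]/c[2]+p['cx'],F*c[1]/c[2]+p['cy']; print(n,u,v); u,v=int(u),int(v)
    C=cv2.resize(I[v-40:v+40,u-50:u+50],None,fx=7,fy=7,interpolation=cv2.INTER_CUBIC); cv2.circle(C,(353,283),3,(0,0,255),-1)
    print([(toB(d['position']),d['position'][2],d['conf']) for d in landmark_of(p,"cover_bar")[:2]])
cv2.imwrite('pics/touch2.png',C)
move_straight(W(0,.143,.15),feed=.2)
E
```

```text
touch True 17.98 [0.5749 0.1526 0.0944] F [-2.4  0.2  8.8] q [-0.61  0.51  0.38  1.8  -0.23  0.88 -0.22]
[1.05397945e-04 1.43062256e-01]
side 289.72132384840654 165.06290741643036
[(array([-0.00288838,  0.14449837]), 0.1066, 0.94)]
```

View pics/touch2.png

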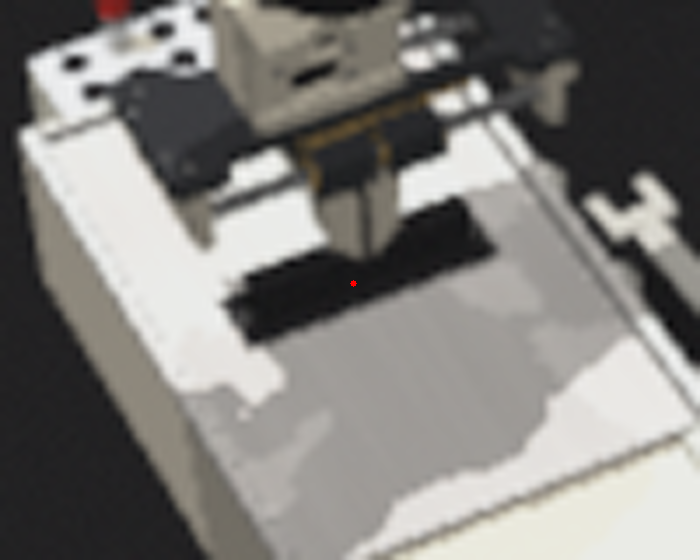

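Contact came at a reported z of 0.094 with the tip on the bar's top (120 mm). So the real fingertip is about 25 mm higher than reported, and I'll add that offset. Sideways the tip sits mid-bar as expected. Now the push again.

```bash
echo 'DZ=.025  # true tip height = reported + DZ
def T(bx,by,z): return W(bx,by,z-DZ)' >> h.py; python3 - <<'E'
from h import *
move_straight(T(0,.19,.16),feed=.2)
print(move_straight(T(0,.19,.104),feed=.1,f_stop=5)); st('down')
hit=move_straight(T(0,.12,.104),feed=.07,f_stop=22); st('push %s'%hit)
if not hit:
    hit=move_straight(T(0,-.10,.104),feed=.1,f_stop=22); st('p1 %s'%hit)
if not hit:
    hit=move_straight(T(0,-.15,.104),feed=.03,f_stop=14); st('p2 %s'%hit)
e=toB(read_state()['eef_pos']); print(e)
move_straight(T(0,e[1]+.03,.104),feed=.1); move_straight(T(0,e[1]+.03,.22),feed=.3)
move_pose(T(-.17,-.2,.25),quat(yaw)); st('away')
P=[]
for n in("top","side"):
    p=camera(n); P.append(p)
    for t in("cover_bar","tagged_stem","tagged_grip","plain1_grip","plain2_grip","fitting_mid"):
        print(n,t,[(np.round(toB(d['position']),4).tolist(),round(d['position'][2],3),round(d['conf'],2)) for d in landmark_of(p,t)[:3]])
A=cv2.resize(P[0]['frame'][160:270,190:320,::-1],(400,338),interpolation=cv2.INTER_CUBIC)
B=cv2.resize(P[1]['frame'][110:220,230:360,::-1],(400,338),interpolation=cv2.INTER_CUBIC)
cv2.imwrite('pics/open.png',np.hstack([A,B])); 
E
```

```text
False
down 19.62 [0.5796 0.1991 0.0794] F [-0.4  0.4 -0. ] q [-0.67  0.55  0.37  1.76 -0.25  0.87 -0.29]
push False 20.77 [0.5727 0.1291 0.079 ] F [-0.1  0.   0.6] q [-0.57  0.52  0.37  1.83 -0.24  0.84 -0.18]
p1 False 23.12 [ 0.5519 -0.0882  0.0789] F [-0.5  5.5  0.9] q [-0.21  0.48  0.38  1.9  -0.24  0.81  0.2 ]
p2 True 24.15 [ 0.549  -0.1169  0.0786] F [0.3 0.1 0.3] q [-0.16  0.48  0.38  1.89 -0.24  0.82  0.26]
[-0.0004618  -0.12764317]
away 25.95 [ 0.3742 -0.1726  0.2247] F [ 1.4 -0.4  0.2] q [-0.18  0.04  0.51  2.05 -0.02  1.06  0.25]
top cover_bar [([0.0007, -0.1437], 0.111, 0.74), ([0.1674, -0.0529], 0.034, 0.23)]
top tagged_stem [([0.029, 0.1412], 0.067, 0.73)]
top tagged_grip [([0.0277, 0.1386], 0.067, 0.59), ([-0.0074, 0.1501], 0.062, 0.48), ([0.1786, 0.1407], 0.006, 0.25)]
top plain1_grip [([-0.0064, 0.0684], 0.067, 0.68)]
top plain2_grip [([-0.0088, 0.2235], 0.067, 0.58)]
top fitting_mid [([-0.0606, 0.0809], 0.017, 0.59), ([0.014, 0.3583], 0.033, 0.43)]
side cover_bar [([-0.0043, -0.1448], 0.107, 0.66)]
side tagged_stem [([0.0256, 0.1426], 0.07, 0.56), ([0.0407, -0.3502], 0.081, 0.5)]
side tagged_grip [([-0.0053, 0.1497], 0.067, 0.4)]
side plain1_grip [([-0.0065, 0.0679], 0.07, 0.42)]
side plain2_grip []
side fitting_mid []
```

View pics/open.png

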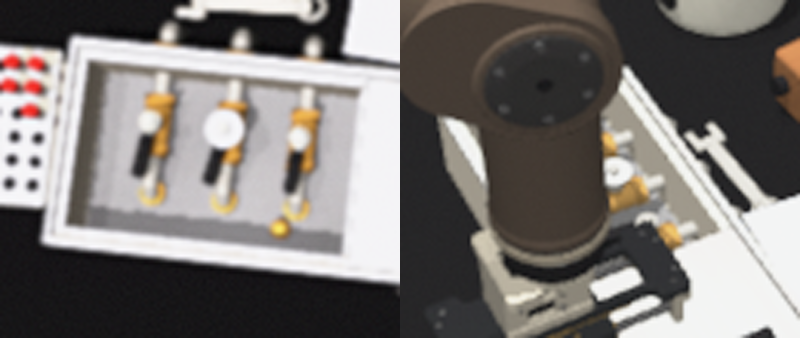

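The cover is open against its stop: the bar is at box y about -0.144. The tagged valve is the middle one, with its disc at (224,130) in the left crop. Its handle lies a little clockwise, and there is free space between it and the right-hand (-y) handle. The brass fitting is at (280,228), below fingertip height. Now I'll push the handle round, keeping the tip about 66 mm up.

```bash
python3 - <<'E'
from h import *
p=camera("top"); d=toB(plane(p,[224/3.077+190-.4,130/3.073+160-.4],.08)[0]); print('disc',d)
S=(np.array([.028,.1415])+d)/2; S[0]=(S[0]+.030)/2; print('stem',S)
assert abs(S[0]-.03)<.008 and abs(S[1]-.1415)<.008
c=np.array([.019,.0095]); z=.066
def tcp(th,gap=0,rc=.042):
    u=np.array([-np.cos(th),np.sin(th)]); n=np.array([np.sin(th),np.cos(th)])
    return S+rc*u-(.007+gap)*n-c
a=tcp(0); a[1]=S[1]-.0345; print('start',a)
move_pose(T(*a,.18),quat(yaw)); st('above')
hit=move_straight(T(*a,z),feed=.1,f_stop=5); st('down %s'%hit)
if not hit:
    for th in np.r_[.1,.35:1.58:.2,1.571]:
        h_=move_straight(T(*tcp(th),z),feed=.08,f_stop=20)
        F=read_state()['force']; print(round(th,2),h_,np.round(F,1))
        if h_: break
    if not h_:
        e=tcp(1.571); h_=move_straight(T(e[0]+.012,e[1],z),feed=.02,f_stop=12)
    st('end %s'%h_); print(toB(read_state()['eef_pos'])-S)
E
```

```text
disc [0.02956857 0.14125465]
stem [0.02939214 0.14137732]
start [-0.03160786  0.10687732]
above 28.0 [0.5401 0.1176 0.1554] F [-0.1  0.4 -0.4] q [-0.48  0.36  0.23  1.82 -0.1   0.97 -0.31]
down False 29.29 [0.5405 0.1197 0.0416] F [ 1.1 -0.8  0.8] q [-0.45  0.51  0.19  1.93 -0.14  0.71 -0.27]
0.1 False [ 0.8 -0.6  0.5]
0.35 False [ 0.5  0.1 -0.5]
0.55 False [-1.  -1.6  0.9]
0.75 False [-0.7 -1.8  0.4]
0.95 False [-3.4 -0.3  0.8]
1.15 False [-2.7  0.2  0.7]
1.35 False [-2.9  2.6  1.9]
1.55 False [-2.6  2.   1.7]
1.57 False [-3.7  3.   2.3]
end True 32.34 [0.5887 0.1836 0.041 ] F [-3.9  0.3  7.6] q [-0.52  0.59  0.19  1.77 -0.15  0.8  -0.34]
[-0.01848625  0.033829  ]
```

```bash
python3 - <<'E'
from h import *
e=toB(read_state()['eef_pos'])
move_straight(T(e[0]-.022,e[1],.066),feed=.1); move_straight(T(e[0]-.022,e[1],.2),feed=.3); move_pose(T(-.17,-.2,.25),quat(yaw)); st('away')
p=camera("top")
for t in("cover_bar","tagged_stem","tagged_grip","plain1_grip","plain2_grip","fitting_mid","tube_rack_mid"):
    print(t,[(np.round(toB(d['position']),4).tolist(),round(d['position'][2],3),round(d['conf'],2)) for d in landmark_of(p,t)[:2]])
cv2.imwrite('pics/shut.png',cv2.resize(p['frame'][160:270,190:320,::-1],(780,600),interpolation=cv2.INTER_CUBIC))
E
```

```text
away 34.82 [ 0.3743 -0.1723  0.2249] F [ 0.5 -0.3  0.7] q [-0.16  0.04  0.49  2.04 -0.02  1.06  0.25]
cover_bar [([0.001, -0.1413], 0.11, 0.97), ([0.1666, -0.0519], 0.035, 0.44)]
tagged_stem [([-0.003, -0.1426], 0.089, 0.56)]
tagged_grip [([0.0304, 0.182], 0.065, 0.46)]
plain1_grip []
plain2_grip [([-0.0118, 0.2236], 0.068, 0.62)]
fitting_mid [([-0.0624, 0.0798], 0.019, 0.5)]
tube_rack_mid [([0.0138, 0.358], 0.032, 0.63), ([0.0279, 0.143], 0.067, 0.33)]
```

View pics/shut.png

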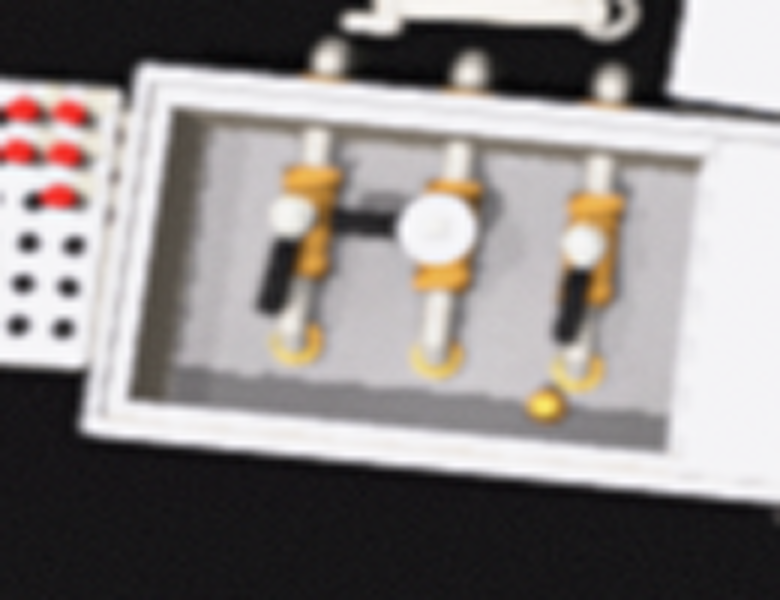

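The handle lies crosswise: its sleeve runs from (335,218) to the hub at (437,230), parallel to the row of stems. The other two handles and the fitting are unchanged. A quick numeric check of its angle first.

```bash
python3 - <<'E'
from h import *
p=camera("top"); g=cv2.cvtColor(p['frame'],cv2.COLOR_RGB2GRAY)
v,u=np.mgrid[192:203,246:257]; m=g[192:203,246:257]<90
P=np.array([toB(q) for q in plane(p,np.c_[u[m],v[m]],.076)])
c=P.mean(0); _,s,V=np.linalg.svd(P-c); d=V[0]*np.sign(V[0][1]); print(len(P),c,P.min(0),P.max(0),'pca angle',np.arctan2(d[1],-d[0]))
for S in([.030,.1414],[.0294,.1414]): r=c-S; print('from stem',np.arctan2(r[1],-r[0]))
# stem row direction from nuts (bright blobs) as reference
for uv in([290,217],[437,230],[583,245]): print(toB(plane(p,[uv[0]/6+190-.4,uv[1]/5.4545+160-.4],.082)[0]))
E
```

```text
43 [0.03090572 0.17973041] [0.02428465 0.16463795] [0.0383433 0.1940249] pca angle 1.5284861265431624
from stem 1.5944212025430602
from stem 1.6100587774349986
[0.029073  0.2171315]
[0.02978448 0.14089949]
[0.02931018 0.06524824]
```

Estimates are 1.53 to 1.60 rad. There's time for one confirming push at the same place, so I'll do that, retreat and hand in.

```bash
python3 - <<'E'
from h import *
S=np.array([.0297,.1413]); y=S[1]+.034
move_pose(T(S[0]-.05,y,.17),quat(yaw)); h0=move_straight(T(S[0]-.05,y,.067),feed=.12,f_stop=5); st('down %s'%h0)
if not h0:
    h1=move_straight(T(S[0]-.010,y,.067),feed=.03,f_stop=14); st('push %s'%h1); print(toB(read_state()['eef_pos'])-S)
    move_straight(T(S[0]-.05,y,.067),feed=.1)
move_straight(T(S[0]-.05,y,.2),feed=.3); st('up')
p=camera("top"); print([(toB(d['position']),d['conf']) for d in landmark_of(p,"cover_bar")[:1]],[(toB(d['position']),d['conf']) for d in landmark_of(p,"tagged_grip")[:1]])
st(); print(sign_off())
E
```

```text
down False 37.8 [0.5583 0.1867 0.0427] F [0.  0.1 0.1] q [-0.52  0.55  0.15  1.84 -0.12  0.76 -0.4 ]
push True 38.86 [0.5892 0.1836 0.0415] F [-4.  -0.9  8.3] q [-0.49  0.59  0.15  1.76 -0.12  0.8  -0.37]
[-0.01829399  0.03400258]
up 39.92 [0.5585 0.1865 0.1758] F [-0.6  0.1 -0.6] q [-0.54  0.4   0.18  1.7  -0.08  1.05 -0.43]
[(array([-4.17274276e-05, -1.40989558e-01]), 0.96)] [(array([0.02933039, 0.18318545]), 0.69)]
 40.07 [0.5571 0.1862 0.1737] F [ 0.4  0.4 -0.8] q [-0.54  0.4   0.18  1.71 -0.08  1.05 -0.43]
the job is handed in; nothing more can be done
None
```

I've handed the job in at about 40 s (no verdict came back): the cover is open at its stop, the tagged (middle) valve reads shut at about 1.53–1.60 rad with a second push stopping at the same place, and the other handles and nearby items look unmoved; the first cover push missed because the fingertips sat about 25 mm higher than reported.

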